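Gauge a specimen clamp: spacer under the tile, tile held flush

TASK

Pick up the flat spacer with the upright tab (not the wedge) and slide it, tip first and from the apron side, under the raised tile of the one clamp whose gap is wide enough, centred and square, until its tip meets the stop; then let go of it. Then press that clamp's tile straight down on its boss until it sits firmly flush on the spacer and finish while still holding it pressed: the springs lift it if you let go. Leave the two narrower clamps and everything else on the bench alone.

Things in the scene. Friction and masses are not known exactly. Their poses are not given: they have to be found in the camera images.
- spacer: Plain aluminium spacer: flat tongue 90 x 36 x 15 mm with an upright grip tab, 14 (x) x 24 (y) mm, at its rear end, centred at x = -38 mm; tab top 55 mm above the underside. Origin: centre of the underside; x points from tab to free tip. About 160 g. Lies left or right of the clamps. Home in a clamp, its origin is at x -12, y 0, z +12 mm in the clamp's frame, the tab in front of the tile.
- clamp_a: Specimen clamp fixed to the bench. Black base, x -75 to +45 mm, 70 mm wide, 12 mm thick; origin on its underside, directly below the tile's centre. The front 50 mm (-x, towards the robot) is a bare apron; behind it a white tile (see boss_a) is held level over the base by springs, the gap under it open at the front. A low stop 6 mm high at the back has its front face at x = +33 mm.
- clamp_b: Specimen clamp, same shape and frame as clamp_a. The three clamps are alike but for the height of the gap between base and tile: 22 mm in one (which one must be read), 8 to 10 mm in the other two; the spacer's tongue is 15 mm thick.
- clamp_c: Specimen clamp, same shape and frame as clamp_a. On each clamp two upright guide rods, 7 mm thick in 10 mm wide springs, stand at x = 0, y = +-29 mm and reach 50 mm above the bench.
- boss_a (a point): Top centre of the aluminium press boss (32 mm diameter, 10 mm high) in the middle of clamp_a's tile (50 (x) x 64 (y) x 8 mm thick). It lies 18 mm above the tile's underside, so the gap is its height minus 30 mm (bench at z = 0, base 12 mm). Press here, straight down.
- tile_a (a joint): How far clamp_a's tile is pressed down, m; 0 = fully raised by its springs; it moves straight down only. It starts to move at about 2 N and needs about 5 N at 7 mm; let go, it springs up. In the wide clamp it meets the inserted spacer after 7 mm; a lasting push of about 12 N in all seats it firmly.
- boss_b (a point): Top centre of the aluminium press boss (32 mm diameter, 10 mm high) in the middle of clamp_b's tile (50 (x) x 64 (y) x 8 mm thick). It lies 18 mm above the tile's underside, so the gap is its height minus 30 mm (bench at z = 0, base 12 mm). Press here, straight down.
- tile_b (a joint): How far clamp_b's tile is pressed down, m; 0 = fully raised by its springs; it moves straight down only. It starts to move at about 2 N and needs about 5 N at 7 mm; let go, it springs up. In the wide clamp it meets the inserted spacer after 7 mm; a lasting push of about 12 N in all seats it firmly.
- boss_c (a point): Top centre of the aluminium press boss (32 mm diameter, 10 mm high) in the middle of clamp_c's tile (50 (x) x 64 (y) x 8 mm thick). It lies 18 mm above the tile's underside, so the gap is its height minus 30 mm (bench at z = 0, base 12 mm). Press here, straight down.
- tile_c (a joint): How far clamp_c's tile is pressed down, m; 0 = fully raised by its springs; it moves straight down only. It starts to move at about 2 N and needs about 5 N at 7 mm; let go, it springs up. In the wide clamp it meets the inserted spacer after 7 mm; a lasting push of about 12 N in all seats it firmly.
- wedge: Plain aluminium wedge, 80 x 36 mm, 26 mm high at its -x end sloping to 3 mm at +x; origin at the centre of its underside. NOT the spacer; leave it.
- ring: Steel ring, 28 mm outside, 12 mm high, lying between two clamps; origin centre of underside. Leave it.
- cap: Small black knob cap, 20 mm diameter, 14 mm high, between two clamps; origin centre of underside. Leave it.
- jar: Amber glass jar with white lid, 48 mm diameter, 60 mm high, behind the clamps; origin centre of underside. Leave it.
- dish: Shallow white dish, 84 mm diameter, 18 mm high, behind the clamps; origin centre of underside. Leave it.
- loupe: Black eye loupe, 40 mm diameter at the foot, 42 mm high, behind the clamps; origin centre of underside. Leave it.
- driver: Screwdriver with black handle, 150 mm long, about 25 mm high, lying on the bench between robot and clamps. Leave it.
Mind the look-alikes: they are no part of the job. Leave any turquoise look-alike of the clamp_a alone.

How it is judged:
By the outcome, as a careful person would: the job done as asked, in the order asked, and still so for the second after the job is handed in, while the arm keeps its last pose, push and grip.
It also fails if it takes over 64 s, if anything falls off the work surface, if the arm or the gripper's body presses on something with over 40 N, if the wrist force passes 120 N, or if a joint passes its speed limit or range.

ROBOT

A 6-joint arm with a two-finger parallel gripper is mounted at the origin on the work surface. World frame = base frame: x ahead of the robot, y to its left, z up, the work surface at z = 0. Lengths are in mm, angles in rad, forces in N, time in s.
With the tool pointing down it reaches from about 375 to 975 mm from the base axis. Payload 3.8 kg.
Tool frame: the origin (TCP) lies on the centre line of the jaws, within the pads' length; the fingertips stand 22 mm ahead of it and the grasp point (between the pads) lies 3 mm ahead of it; z points along the fingers, y is the line along which they close (so a half turn about z gives the same grasp; the last joint's range is limited). The gripper opens to 85 mm and grips with 20 to 120 N. Pads are 22 mm wide; open, the fingers measure 114 mm over their backs; the gripper's body (76 mm by 85 mm) begins 54 mm behind the grasp point. The pads swing forward as they close: fully open they stand 13 mm farther back than shut.
Start: joints at [1.249, 0.264, 1.604, -0, 1.274, -0.037], TCP at [189.649, 647.805, 228.98] pointing down, gripper open.
Joint ranges: [-2.63, 2.63], [-0.94, 2.18], [0.31, 2.57], [-1.31, 4.45], [0, 2.66], [-2.55, 2.55]. Speed limits (rad/s): [2.57, 2.57, 3.14, 3.14, 3.14, 3.14].

INTERFACE

Orientations are given as a unit quaternion [x, y, z, w].
In Python, from station import get_obs, vision, env, finder gives the robot as it stands.
- The arm moves only by the shell command python3 -m crank 'ROWS'. ROWS is a JSON object whose key "moves" holds a list of rows, 1 to 12 of them, each of 7 numbers: dx, dy, dz in mm, then a rotation vector rx, ry, rz in rad, then the opening from 0.0 (shut) to 1.0 (fully open); each row is the pose to reach, as a shift and turn from the pose commanded when the command began, along the tool's axes at that moment; what a row does not reach only later rows make up. A row lasts 1/12 s, in which the tool goes at most 41.7 mm and 0.125 rad, less where a joint would pass 70% of its speed; a pose out of reach is approached as far as the arm can. The fingers move at their own pace and stop on an object; the grip force is fixed at half the most. Time passes only in rows, so rows that do not move let the fingers close. It prints the time, the measured TCP pose, the force, the opening and the grip force at its end. Input that does not fit is refused with a message, and nothing moves.
- get_obs(): the state, without advancing time (a new reading comes with each control period).
- vision.snapshot(name): name is "scene" or "top"; returns the picture (400x640x3 uint8, red, green, blue); there is no depth.
- vision.camera_info(name): a dict with "vfov" (degrees; the focal length in pixels is half the picture's height over the tangent of half this angle, whatever the lens; pixels are square), "cx", "cy" (the principal point, pixels), "view" (4x4, takes a point from world to camera coordinates). Camera axes: x right, y down, z forward; pixel columns grow to the right and rows downward; lengths in mm; the calibration is good to about 2 mm. A picture is of the moment at which its call begins. camera_info takes no time and is no camera call.
- env.hand_in(): hands the job in; it is judged then, once.
Trained networks look in the newest picture that a camera, given by its name, has taken for a name from the list of things; names that differ only in an ending like _2 or _b are one class to them, and where a whole thing is asked for, a point or a joint stands for the part that bears it (a point fixed in the world has none). Each returns a list of dicts, best first, with "conf" (0 to 1); they miss things now and then, are a little off and sometimes report something else, mostly with a low value. They report only what shows in the picture. A call takes as long as a camera call. They do not tell look-alikes from the thing itself.
- finder.find_in(camera, thing): "position" ([column, row] as shares, 0 to 1, of the picture: columns of its width, rows of its height, amid what is visible of it).
- finder.cut_out(camera, thing): "region" (400x640 bool, what is visible of it) and "position" ([column, row] as shares, 0 to 1, of the picture: columns of its width, rows of its height, amid what is visible of it).
The state is a dict: "time_s": time; "q": joint angles; "qvel": joint speeds; "joint_efforts": joint torques, N m; "tcp_pos": TCP position; "eef_rot": TCP orientation; "contact_force": force on the tool from outside, world axes, zero at the start; "ft_torque": the same for the moment, N m; "opening": opening from 0.0 (shut) to 1.0 (fully open); "grasp_force": force on a finger pad.
Only numpy, scipy, OpenCV 4.12 (cv2) and the standard library are available. Lean on these libraries where they do the work, as an engineer would, in place of code of your own. Each camera call takes 0.05 s, during which the arm holds its last target. There are 200 camera calls.

## Working session

There is one attempt and no reset: what is moved stays moved. The work goes in short steps, Python scripts to look and compute and a shell command to move; the robot and the scene stay as the last step left them, time stands still between calls to the robot, and variables do not carry over. Pictures are saved under pics/ and viewed, at most 10 in all, crops included, and the job is handed in when it is done.

```bash
ls; mkdir -p pics; python3 - <<'E'
from station import get_obs, vision, env, finder
import cv2,numpy as np
for n in("scene","top"):
    im=vision.snapshot(n); cv2.imwrite(f"pics/{n}0.png",im[:,:,::-1]); i=vision.camera_info(n); print(n,i["vfov"],i["cx"],i["cy"],np.round(i["view"],4).tolist())
o=get_obs(); print(o["time_s"],o["tcp_pos"],o["eef_rot"],o["opening"])
E
```

```text
pics
scene 50.411490400654536 319.2346372436019 194.61955261588193 [[0.6043, 0.7967, 0.0029, -349.3438], [0.6048, -0.4564, -0.6526, -298.522], [-0.5186, 0.3961, -0.7577, 1244.6156], [0.0, 0.0, 0.0, 1.0]]
top 53.68048423954977 319.88083955623773 196.93804101133 [[0.0203, -0.9998, -0.0054, 5.769], [-0.9945, -0.0197, -0.103, 605.9702], [0.1029, 0.0075, -0.9947, 895.934], [0.0, 0.0, 0.0, 1.0]]
0.1 [189.46125638 647.1702993  227.7601086 ] [ 1.41935166e-01  9.89875416e-01 -1.01621242e-03 -1.93191921e-04] 1.0018027164272818
```

View pics/scene0.png

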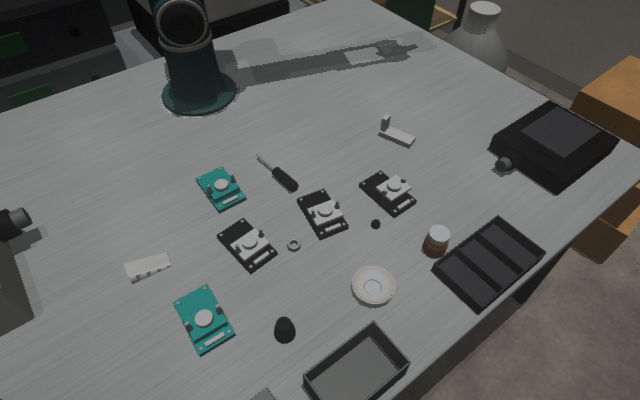

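View pics/top0.png

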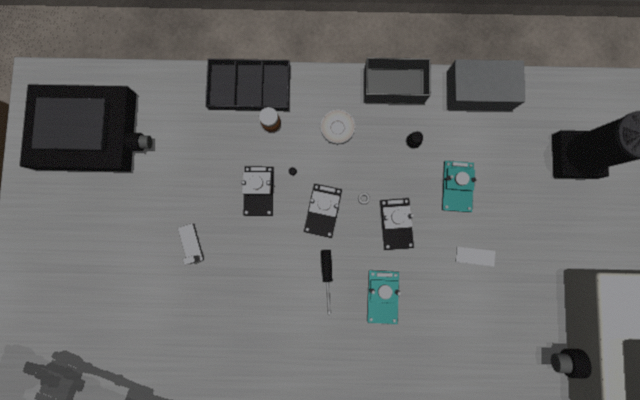

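Scene view: the tabbed spacer lies at (397,133) in scene and (190,243) in top. The flat wedge is at (147,266) in scene and (475,256) in top. The black clamps in top are at (258,190), (323,210) and (397,222). The turquoise ones at (458,187) and (384,297) are look-alikes. Next I enlarge these and run the detectors.

```bash
cat > h.py <<'E'
import numpy as np, cv2
from station import get_obs, vision, env, finder
def P(cam):
    i=vision.camera_info(cam); f=200/np.tan(np.radians(i["vfov"]/2))
    return np.array([[f,0,i["cx"]],[0,f,i["cy"]],[0,0,1]])@np.array(i["view"])[:3]
def proj(cam,X):
    X=np.atleast_2d(X); h=np.c_[X,np.ones(len(X))]@P(cam).T; return h[:,:2]/h[:,2:]
def onplane(cam,uv,z):
    M=P(cam); H=np.c_[M[:,0],M[:,1],M[:,2]*z+M[:,3]]; w=np.linalg.inv(H)@[*uv,1]; return w[:2]/w[2]
def tri(us,ut):
    X=cv2.triangulatePoints(P("scene"),P("top"),np.array(us,float),np.array(ut,float)).ravel(); return X[:3]/X[3]
E
python3 - <<'E'
from h import *
a=cv2.imread("pics/top0.png")[155:275,170:430]; b=cv2.imread("pics/scene0.png")[105:275,210:430]
cv2.imwrite("pics/topc.png",cv2.convertScaleAbs(cv2.resize(a,None,fx=3,fy=3,interpolation=3),alpha=1.5)); cv2.imwrite("pics/scenec.png",cv2.convertScaleAbs(cv2.resize(b,None,fx=3.5,fy=3.5,interpolation=3),alpha=1.3))
m={}
for c in("scene","top"):
    for t in("boss_a","clamp_a","spacer","wedge"):
        for k,r in enumerate(finder.cut_out(c,t)):
            if r["conf"]<.2: continue
            m[f"{c}_{t}_{k}"]=r["region"]
            print(c,t,k,round(r["conf"],2),np.round(np.array(r["position"])*[640,400],1),r["region"].sum())
np.savez("m.npz",**m)
E
```

```text
scene boss_a 0 0.88 [392.1 187.4] 484
scene boss_a 1 0.58 [222.3 188.3] 444
scene clamp_a 0 0.98 [247.4 243.5] 1873
scene clamp_a 1 0.84 [322.2 215.3] 1559
scene clamp_a 2 0.79 [391.8 189.9] 1450
scene clamp_a 3 0.6 [202.9 319.7] 2472
scene clamp_a 4 0.59 [220.2 187.3] 1292
scene spacer 0 0.71 [391.3 132.9] 501
scene spacer 1 0.56 [377.8 224.5] 56
scene wedge 0 0.56 [145.8 268.3] 799
scene wedge 1 0.28 [252.9 245.8] 615
top boss_a 0 0.81 [463.2 180.2] 520
top boss_a 1 0.78 [396.2 214.7] 541
top boss_a 2 0.68 [324.9 204.3] 522
top boss_a 3 0.64 [257.1 183.7] 576
top boss_a 4 0.63 [382.1 288.6] 627
top clamp_a 0 0.93 [318.5 208.9] 1511
top clamp_a 1 0.88 [396.1 221.1] 1494
top clamp_a 2 0.74 [460.1 185.1] 1544
top clamp_a 3 0.74 [380.3 297.8] 1612
top clamp_a 4 0.68 [259.9 187.8] 1489
top wedge 0 0.67 [475.3 256.6] 577
```

View pics/topc.png

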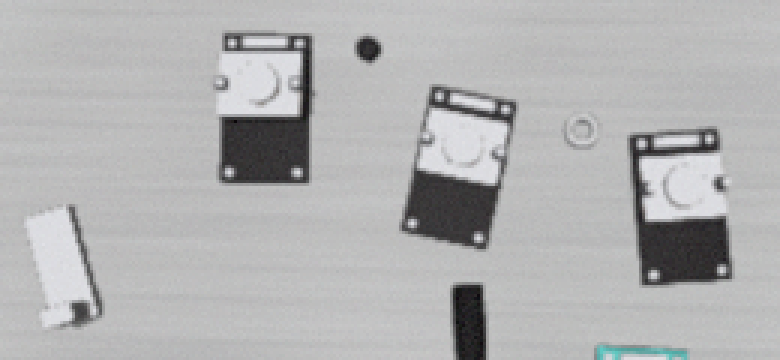

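View pics/scenec.png

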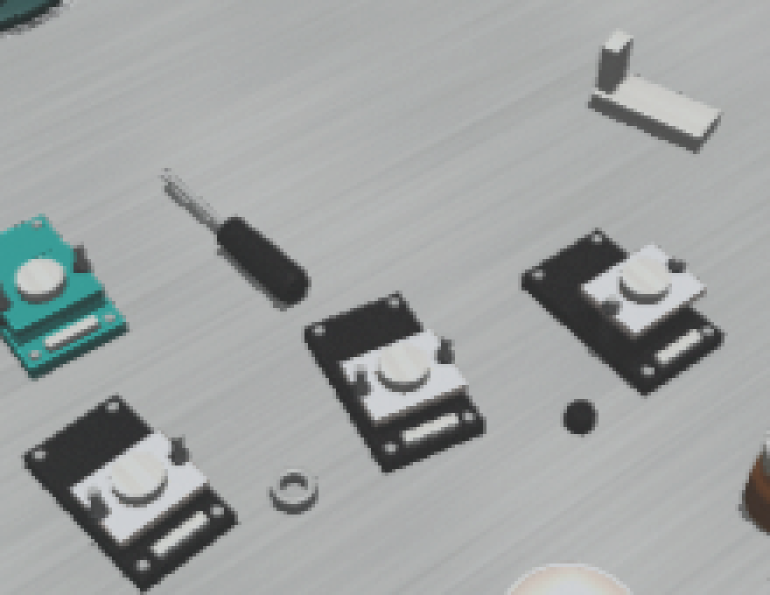

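Top crop: the left black clamp spans crop (220..311, 34..182). The scene crop shows its tile clearly higher (crop (645,279)) than the other two black clamps, so it looks like the wide one. The spacer with its tab is at top crop (65,265), tip up. I fit poses and check the heights.

```bash
cat >> h.py <<'E'
from scipy.optimize import least_squares
def world(p,L):
    c,s=np.cos(p[2]),np.sin(p[2]); L=np.atleast_2d(np.array(L,float)); return np.c_[p[0]+c*L[:,0]-s*L[:,1],p[1]+s*L[:,0]+c*L[:,1],L[:,2]]
def fit(obs,p0,z0=0):
    def r(p): return np.concatenate([(proj(c,world(p,np.array(l)+[0,0,z0]))-u).ravel() for c,l,u in obs])
    s=least_squares(r,p0,loss="soft_l1"); return s.x,[np.round(x,1) for x in r(s.x).reshape(-1,2)]
T=lambda u,v:[u/3+170-1/3,v/3+155-1/3]
S=lambda u,v:[u/3.5+210-.36,v/3.5+105-.36]
E
python3 - <<'E'
from h import *
for n,s,t in(("left",S(645,279),T(259,82)),("mid",S(404,362),T(462,144)),("right",S(139,472),T(686,187))):
    print(n,tri(s,t).round(1))
cl=[("top",[[-75,35,12],[-75,-35,12],[45,35,12],[45,-35,12]],[T(220,182),T(308,182),T(223,34),T(311,35)]),
    ("scene",[[-75,35,12],[-75,-35,12],[45,35,12],[45,-35,12]],[S(598,231),S(522,274),S(722,336),S(646,386)]),
    ("top",[[0,0,52]],[T(259,82)]),("scene",[[0,0,52]],[S(645,279)])]
p,r=fit(cl[:1]+cl[2:3],[600,150,0]);print("clamp top",p,r); p,r=fit(cl[1:2]+cl[3:],[600,150,0]);print("clamp scene",p,r)
pc,r=fit(cl,[600,150,0]);print("both",pc,r)
sp=[("top",[[45,18,15],[45,-18,15],[-45,12,55],[-45,-12,55]],[T(25,217),T(74,206),T(43,327),T(76,320)]),
    ("scene",[[45,18,15],[45,-18,15],[-45,-18,15],[-38,0,55]],[S(721,111),S(697,139),S(591,96),S(619,39)])]
for o in (sp[:1],sp[1:],sp):
    ps,r=fit(o,[500,300,.2]);print("spacer",ps,r)
np.savez("pose.npz",pc=pc,ps=ps)
# overlay
def box(x0,x1,y,z0,z1): return [[a,b,c] for c in(z0,z1) for a,b in((x0,y),(x0,-y),(x1,-y),(x1,y))]
im=[]
for c,(x,y,w,h) in(("top",(170,160,130,115)),("scene",(350,100,100,125))):
    k=6 if c=="top" else 5; I=cv2.convertScaleAbs(cv2.resize(cv2.imread(f"pics/{c}0.png")[y:y+h,x:x+w],(390*1,345) if c=="top" else (400,500),interpolation=3),alpha=1.4)
    k=3 if c=="top" else 4
    for p,B in((pc,[box(-75,45,35,0,12),box(-25,25,32,34,42)]),(ps,[box(-45,45,18,0,15),box(-45,-31,12,15,55)])):
        for b in B:
            u=((proj(c,world(p,b))-[x,y]+.5)*k-.5)
            q=np.round(u).astype(int)
            for i,j in [(0,1),(1,2),(2,3),(3,0),(4,5),(5,6),(6,7),(7,4),(0,4),(1,5),(2,6),(3,7)]: cv2.line(I,tuple(map(int,q[i])),tuple(map(int,q[j])),(0,0,255),1)
    im.append(cv2.copyMakeBorder(I,0,500-I.shape[0],0,0,cv2.BORDER_CONSTANT))
cv2.imwrite("pics/ov.png",np.hstack(im))
E
```

```text
left [635.  165.3  50.5]
mid [590.7   7.6  40.7]
right [ 561.7 -164.6   39.4]
clamp top [6.35162686e+02 1.66533383e+02 1.50061904e-02] [array([0.1, 0.1]), array([0.1, 0.3]), array([ 0.3, -0.1]), array([-0.1, -0.4]), array([-0.4,  0. ])]
clamp scene [ 6.34626559e+02  1.64384363e+02 -1.12952757e-03] [array([ 0.1, -0.4]), array([-0.3,  0.2]), array([0.6, 0.1]), array([-0.2,  0.5]), array([-0.1, -0.4])]
both [6.34769032e+02 1.65521724e+02 6.57147036e-03] [array([0.2, 0.2]), array([0.2, 0.6]), array([ 0.9, -0.1]), array([ 0.5, -0.1]), array([ 0.2, -0.6]), array([-0. ,  0.2]), array([ 1. , -0.3]), array([0.4, 0.3]), array([0.1, 0.2]), array([ 0.3, -0.6])]
spacer [4.91484433e+02 3.21107066e+02 2.91278345e-01] [array([ 0.8, -0.1]), array([-0.8, -0.5]), array([0.3, 0.6]), array([-0.3,  0.1])]
spacer [4.89837088e+02 3.20816457e+02 3.09953733e-01] [array([0. , 0.3]), array([0.5, 0. ]), array([-0.1, -1.2]), array([-0.5,  0.4])]
spacer [4.90845773e+02 3.20829429e+02 2.95399152e-01] [array([0.9, 0.2]), array([-0.7, -0.3]), array([0.5, 0.9]), array([-0.2,  0.3]), array([0.3, 0.7]), array([0.6, 0.4]), array([ 0.2, -1.1]), array([-0.1,  0.5])]
```

View pics/ov.png

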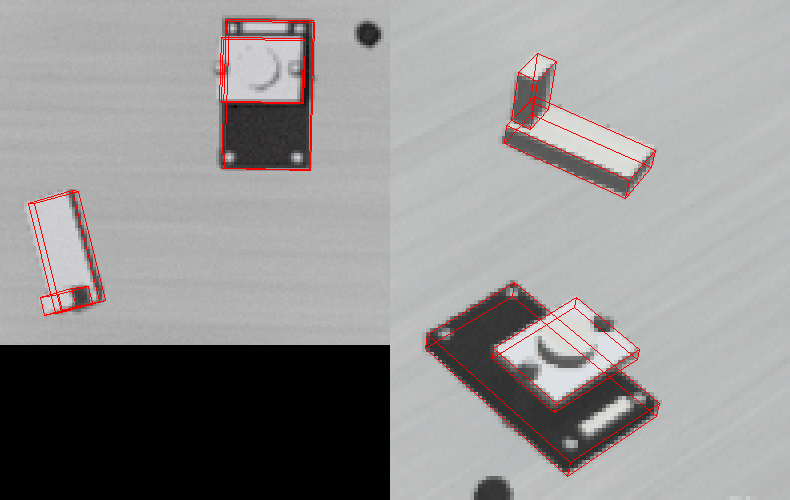

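The triangulated boss heights are 50.5 (left), 40.7 and 39.4, so the left clamp (top (258,190)) has the 22 mm gap. The candidate spacers are the tabbed piece at top (190,243) and the wedge at top (475,256). The tabbed one fits, since the overlay matches tongue and tab. Next I work out the move.

```bash
cat >> h.py <<'E'
from scipy.spatial.transform import Rotation as R
def go(pos,head):
    "delta in tool axes to TCP pos with tool y along head+90deg (or half turn)"
    o=get_obs(); Rc=R.from_quat(o["eef_rot"]); best=None
    for k in(0,np.pi):
        a=head+np.pi/2+k; y=[np.cos(a),np.sin(a),0]; z=[0,0,-1]; Rt=R.from_matrix(np.c_[np.cross(y,z),y,z]); v=(Rc.inv()*Rt).as_rotvec()
        if best is None or np.linalg.norm(v)<np.linalg.norm(best): best=v
    print("t",o["time_s"],"q6",round(o["q"][5],2),"delta",Rc.inv().apply(np.array(pos)-o["tcp_pos"]).round(1),"rot",best.round(3))
E
python3 -c "
from h import *
p=np.load('pose.npz')['ps']; w=world(p,[[-38,0,0]])[0]; print(w); go([w[0],w[1],130],p[2])"
```

```text
[454.49170479 309.76680299   0.        ]
t 0.5 q6 -0.04 delta [-349.2 -250.    99. ] rot [-0.   -0.   -0.58]
```

```bash
python3 -m crank '{"moves":[[-349, -250, 99, 0, 0, -0.58, 0.7], [-349, -250, 99, 0, 0, -0.58, 0.7], [-349, -250, 99, 0, 0, -0.58, 0.7], [-349, -250, 99, 0, 0, -0.58, 0.7], [-349, -250, 99, 0, 0, -0.58, 0.7], [-349, -250, 99, 0, 0, -0.58, 0.7], [-349, -250, 99, 0, 0, -0.58, 0.7], [-349, -250, 99, 0, 0, -0.58, 0.7], [-349, -250, 99, 0, 0, -0.58, 0.7], [-349, -250, 99, 0, 0, -0.58, 0.7], [-349, -250, 99, 0, 0, -0.58, 0.7], [-349, -250, 99, 0, 0, -0.58, 0.7]]}'
python3 -m crank '{"moves":[[0, 0, 0, 0, 0, 0, 0.7], [0, 0, 0, 0, 0, 0, 0.7]]}'
python3 -c "
from h import *
p=np.load('pose.npz')['ps']; w=world(p,[[-38,0,0]])[0]; go([w[0],w[1],42],p[2])"
```

```text
time_s: 1.5
tcp_pos: [456.2, 305.6, 128.7]
eef_rot: [-0.145, 0.989, -0.001, -0.0]
contact_force: [-0.2, -0.5, -0.0]
opening: 0.695
grasp_force: 0.0
time_s: 1.67
tcp_pos: [454.3, 310.2, 130.3]
eef_rot: [-0.147, 0.989, 0.0, 0.0]
contact_force: [0.7, 0.5, 0.3]
opening: 0.701
grasp_force: 0.0
t 1.6667 q6 -1.31 delta [ 0.  -0.5 88.3] rot [ 0.001  0.    -0.001]
```

```bash
python3 -m crank '{"moves":[[0, 0, 30, 0, 0, 0, 0.7], [0, 0, 60, 0, 0, 0, 0.7], [0, 0, 80, 0, 0, 0, 0.7], [0, 0, 88, 0, 0, 0, 0.7], [0, 0, 88, 0, 0, 0, 0.7], [0, 0, 88, 0, 0, 0, 0.7]]}'
python3 -m crank '{"moves":[[0, 0, 0, 0, 0, 0, 0.15], [0, 0, 0, 0, 0, 0, 0], [0, 0, 0, 0, 0, 0, 0], [0, 0, 0, 0, 0, 0, 0], [0, 0, 0, 0, 0, 0, 0], [0, 0, 0, 0, 0, 0, 0], [0, 0, 0, 0, 0, 0, 0], [0, 0, 0, 0, 0, 0, 0]]}'
```

```text
time_s: 2.17
tcp_pos: [454.2, 310.9, 42.5]
eef_rot: [-0.148, 0.989, 0.0, 0.0]
contact_force: [0.9, -0.3, -0.0]
opening: 0.702
grasp_force: 0.0
time_s: 2.83
tcp_pos: [455.6, 310.8, 44.0]
eef_rot: [-0.147, 0.989, 0.001, 0.001]
contact_force: [-1.8, 0.9, 6.2]
opening: 0.258
grasp_force: 58.7
```

```bash
python3 -m crank '{"moves":[[0, 0, -25, 0, 0, 0, 0], [0, 0, -50, 0, 0, 0, 0], [0, 0, -50, 0, 0, 0, 0], [0, 0, -50, 0, 0, 0, 0]]}'
python3 - <<'E'
from h import *
p=np.load('pose.npz')['pc']; w=world(p,[[-120,0,0]])[0]; print(w);go([w[0],w[1],85],p[2])
E
```

```text
time_s: 3.17
tcp_pos: [455.8, 310.5, 93.7]
eef_rot: [-0.147, 0.989, 0.001, 0.002]
contact_force: [-0.6, -0.3, -2.2]
opening: 0.257
grasp_force: 59.6
[514.77162351 164.73315288   0.        ]
t 3.1667 q6 -1.31 delta [ -14.  -156.7    8.6] rot [0.002 0.004 0.288]
```

```bash
python3 -m crank '{"moves":[[-3, -30, 0, 0, 0, 0.05, 0], [-6, -60, 0, 0, 0, 0.1, 0], [-8, -90, 0, 0, 0, 0.16, 0], [-11, -120, 2, 0, 0, 0.22, 0], [-13, -145, 5, 0, 0, 0.27, 0], [-14, -156.7, 8, 0, 0, 0.288, 0], [-14, -156.7, 8, 0, 0, 0.288, 0], [-14, -156.7, 8, 0, 0, 0.288, 0], [-14, -156.7, 8, 0, 0, 0.288, 0]]}'
python3 - <<'E'
from h import *
p=np.load('pose.npz')['pc']; w=world(p,[[-120,0,0]])[0]; go([w[0],w[1],59],p[2])
for n in("scene","top"):
    cv2.imwrite(f"pics/{n}1.png",vision.snapshot(n)[:,:,::-1])
a=cv2.imread("pics/top1.png")[160:275,210:310]; b=cv2.imread("pics/scene1.png")[90:240,310:440]
f=lambda i,k:cv2.convertScaleAbs(cv2.resize(i,None,fx=k,fy=k,interpolation=3),alpha=1.4)
A=f(a,4);B=f(b,3); A=cv2.copyMakeBorder(A,0,0,0,0,0); H=max(A.shape[0],B.shape[0]); cv2.imwrite("pics/c1.png",np.hstack([cv2.copyMakeBorder(i,0,H-i.shape[0],0,0,cv2.BORDER_CONSTANT) for i in(A,B)]))
E
```

```text
time_s: 3.92
tcp_pos: [512.4, 164.5, 83.1]
eef_rot: [-0.004, 1.0, 0.0, -0.001]
contact_force: [-0.7, -0.1, -2.3]
opening: 0.253
grasp_force: 59.8
t 3.9167 q6 -1.32 delta [-2.4  0.2 24.1] rot [ 0.    -0.002  0.001]
```

View pics/c1.png

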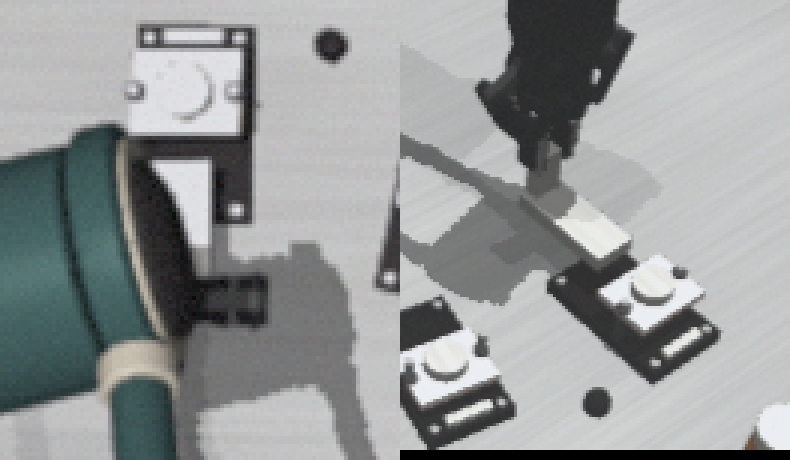

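```bash
python3 - <<'E'
from h import *
o=get_obs();t=o["tcp_pos"];pc=np.load('pose.npz')['pc'];print(t.round(1))
for zb in(38,40,42):
    X=world([t[0]+38,t[1]+.2,pc[2]],[[45,18,15+zb],[45,-18,15+zb],[0,-18,15+zb],[45,-18,zb]])
    print(zb,((proj("scene",X)-[310,90])*3+[400,0]).round(),((proj("top",X)-[210,160])*4).round().tolist())
E
```

```text
[512.8 165.   83.7]
38 [[634. 239.]
 [599. 260.]
 [559. 226.]
 [597. 274.]] [[150.0, 156.0], [213.0, 156.0], [211.0, 235.0], [217.0, 159.0]]
40 [[635. 238.]
 [600. 259.]
 [560. 225.]
 [598. 272.]] [[149.0, 155.0], [212.0, 156.0], [210.0, 235.0], [216.0, 159.0]]
42 [[635. 236.]
 [600. 257.]
 [560. 223.]
 [598. 270.]] [[149.0, 155.0], [212.0, 156.0], [210.0, 235.0], [216.0, 158.0]]
```

The spacer is held square, with tip corners at crop (632,240) and (601,258). That agrees with the prediction within about 1 px. Lowering to just above the apron and starting the insertion.

```bash
python3 -m crank '{"moves":[[-2, 0, 10, 0, 0, 0, 0], [-2, 0, 20, 0, 0, 0, 0], [-2, 0, 24.5, 0, 0, 0, 0], [-2, 0, 24.5, 0, 0, 0, 0], [-2, 0, 24.5, 0, 0, 0, 0]]}'
python3 -m crank '{"moves":[[-8, 0, 0, 0, 0, 0, 0], [-16, 0, 0, 0, 0, 0, 0], [-24, 0, 0, 0, 0, 0, 0], [-32, 0, 0, 0, 0, 0, 0], [-40, 0, 0, 0, 0, 0, 0], [-48, 0, 0, 0, 0, 0, 0], [-48, 0, 0, 0, 0, 0, 0], [-48, 0, 0, 0, 0, 0, 0]]}'
python3 - <<'E'
from h import *
p=np.load('pose.npz')['pc']; w=world(p,[[-50,0,0]])[0]; go([w[0],w[1],55],p[2]); print(get_obs()["contact_force"])
E
```

```text
time_s: 4.43
tcp_pos: [514.5, 164.0, 58.5]
eef_rot: [-0.004, 1.0, -0.0, -0.001]
contact_force: [-1.3, 0.6, -1.8]
opening: 0.251
grasp_force: 59.8
time_s: 5.1
tcp_pos: [563.9, 164.3, 59.5]
eef_rot: [-0.003, 1.0, 0.0, -0.0]
contact_force: [0.4, 0.1, -1.6]
opening: 0.254
grasp_force: 59.8
t 5.1 q6 -1.34 delta [-20.8   0.8   4.5] rot [ 0. -0.  0.]
[ 0.39025106  0.11993944 -1.58839755]
```

```bash
python3 -m crank '{"moves":[[-6, 0.4, 0, 0, 0, 0, 0], [-11, 0.6, 0, 0, 0, 0, 0], [-16, 0.6, 1, 0, 0, 0, 0], [-16, 0.6, 2, 0, 0, 0, 0], [-16, 0.6, 2.5, 0, 0, 0, 0], [-16, 0.6, 2.5, 0, 0, 0, 0]]}'
python3 -m crank '{"moves":[[-1, 0, 0.4, 0, 0, 0, 0], [-2, 0, 0.4, 0, 0, 0, 0], [-3, 0, 0.4, 0, 0, 0, 0], [-3.5, 0, 0.4, 0, 0, 0, 0], [-3.5, 0, 0.4, 0, 0, 0, 0]]}'
python3 -m crank '{"moves":[[-0.7, 0, 0.3, 0, 0, 0, 0], [-1.3, 0, 0.3, 0, 0, 0, 0], [-1.3, 0, 0.3, 0, 0, 0, 0]]}'
```

```text
time_s: 5.6
tcp_pos: [579.1, 165.0, 56.8]
eef_rot: [-0.004, 1.0, -0.0, -0.0]
contact_force: [0.7, 0.2, -1.7]
opening: 0.254
grasp_force: 59.8
time_s: 6.02
tcp_pos: [583.0, 165.1, 56.7]
eef_rot: [-0.004, 1.0, 0.0, 0.0]
contact_force: [0.8, 0.2, -3.2]
opening: 0.257
grasp_force: 59.8
time_s: 6.27
tcp_pos: [584.2, 165.1, 56.3]
eef_rot: [-0.004, 1.0, -0.0, 0.0]
contact_force: [0.0, -0.0, -0.8]
opening: 0.254
grasp_force: 59.9
```

```bash
python3 -m crank '{"moves":[[-0.5, 0, 0.5, 0, 0, 0, 0], [-1, 0, 1, 0, 0, 0, 0], [-1, 0, 1, 0, 0, 0, 0], [-1, 0, 1, 0, 0, 0, 0]]}'
python3 -m crank '{"moves":[[-0.7, 0, 0, 0, 0, 0, 0], [-1.4, 0, 0, 0, 0, 0, 0], [-1.4, 0, 0, 0, 0, 0, 0]]}'
python3 -m crank '{"moves":[[-0.7, 0, 0, 0, 0, 0, 0], [-1.4, 0, 0, 0, 0, 0, 0], [-1.4, 0, 0, 0, 0, 0, 0]]}'
```

```text
time_s: 6.6
tcp_pos: [585.1, 165.2, 56.0]
eef_rot: [-0.004, 1.0, 0.0, -0.0]
contact_force: [-3.1, 0.9, 4.9]
opening: 0.251
grasp_force: 60.6
time_s: 6.85
tcp_pos: [585.6, 165.3, 56.0]
eef_rot: [-0.004, 1.0, 0.0, -0.001]
contact_force: [-6.0, 0.2, 8.0]
opening: 0.254
grasp_force: 60.9
time_s: 7.1
tcp_pos: [585.6, 165.3, 55.9]
eef_rot: [-0.004, 1.0, -0.0, -0.002]
contact_force: [-10.6, 0.8, 10.5]
opening: 0.257
grasp_force: 61.2
```

Stalled at x 585.6 with rising push-back and vertical contact: the tip is on the stop and the spacer is on the base. Looking before release.

```bash
python3 -m crank '{"moves":[[0.4, 0, -0.7, 0, 0, 0, 0], [0.4, 0, -0.7, 0, 0, 0, 0], [0.4, 0, -0.7, 0, 0, 0, 0.55], [0.4, 0, -0.7, 0, 0, 0, 0.55], [0.4, 0, -0.7, 0, 0, 0, 0.55], [0.4, 0, -0.7, 0, 0, 0, 0.55], [0.4, 0, -0.7, 0, 0, 0, 0.55]]}'
python3 -m crank '{"moves":[[0, 0, -15, 0, 0, 0, 0.55], [0, 0, -40, 0, 0, 0, 0.55], [0, 0, -70, 0, 0, 0, 0.55], [0, 0, -90, 0, 0, 0, 0.55], [40, 0, -100, 0, 0, 0, 0.4], [80, 0, -100, 0, 0, 0, 0.2], [120, 0, -100, 0, 0, 0, 0], [120, 0, -100, 0, 0, 0, 0], [120, 0, -100, 0, 0, 0, 0]]}'
python3 - <<'E'
from h import *
for n in("scene","top"):
    cv2.imwrite(f"pics/{n}2.png",vision.snapshot(n)[:,:,::-1])
a=cv2.imread("pics/top2.png")[150:260,220:310]; b=cv2.imread("pics/scene2.png")[130:240,340:430]
f=lambda i,k:cv2.convertScaleAbs(cv2.resize(i,None,fx=k,fy=k,interpolation=3),alpha=1.4)
cv2.imwrite("pics/c2.png",np.hstack([f(a,4),f(b,4)]))
E
```

```text
time_s: 7.68
tcp_pos: [587.9, 165.1, 56.0]
eef_rot: [-0.004, 1.0, 0.0, 0.0]
contact_force: [0.5, -0.3, -0.3]
opening: 0.55
grasp_force: 0.0
time_s: 8.43
tcp_pos: [464.9, 163.9, 155.2]
eef_rot: [-0.004, 1.0, -0.0, -0.001]
contact_force: [1.1, -0.5, 0.1]
opening: 0.003
grasp_force: 0.0
```

View pics/c2.png

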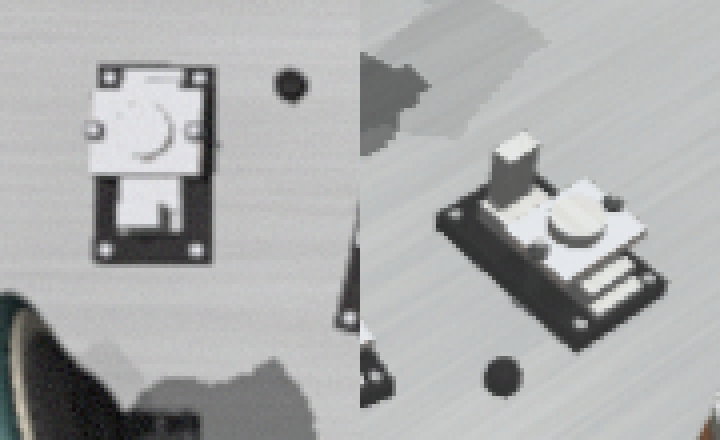

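Spacer is in the clamp, tab upright at crop (515,165) in the scene half. I check it numerically against the home pose, in both views.

```bash
python3 - <<'E'
from h import *
pc=np.load('pose.npz')['pc']
def box(x0,x1,y,z0,z1): return [[a,b,c] for c in(z0,z1) for a,b in((x0,y),(x0,-y),(x1,-y),(x1,y))]
im=[]
for c,(x,y,w,h) in(("top",(240,160,40,60)),("scene",(365,155,65,70))):
    k=8; I=cv2.convertScaleAbs(cv2.resize(cv2.imread(f"pics/{c}2.png")[y:y+h,x:x+w],None,fx=k,fy=k,interpolation=3),alpha=1.4)
    I=cv2.copyMakeBorder(I,0,560-I.shape[0],0,0,cv2.BORDER_CONSTANT)[:560]
    for b in(box(-57,33,18,12,27),box(-57,-43,12,27,67)):
        q=np.round((proj(c,world(pc,b))-[x,y]+.5)*k).astype(int)
        for i,j in [(0,1),(1,2),(2,3),(3,0),(4,5),(5,6),(6,7),(7,4),(0,4),(1,5),(2,6),(3,7)]: cv2.line(I,tuple(map(int,q[i])),tuple(map(int,q[j])),(0,0,255),1)
    im.append(I)
I=np.hstack(im); cv2.imwrite("pics/c3.png",I[:, :800]); print(I.shape)
go([*pc[:2],95],pc[2])
E
```

```text
(560, 840, 3)
t 8.5333 q6 -1.29 delta [-166.2   -0.2   62. ] rot [0.    0.002 0.001]
```

View pics/c3.png

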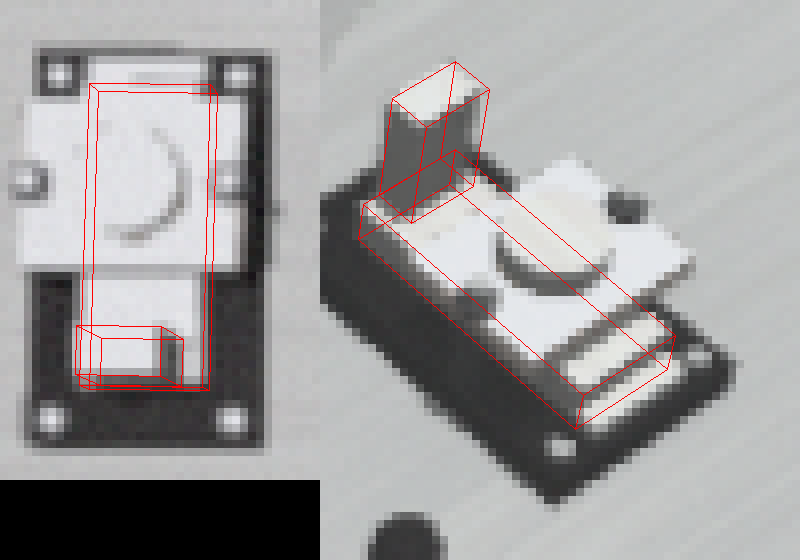

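The overlay agrees within about 1 mm in both views: centred, square, tip at the stop. Next I press with shut fingers over the boss.

```bash
python3 -m crank '{"moves":[[-40, 0, 0, 0, 0, 0, 0], [-80, 0, 0, 0, 0, 0, 0], [-120, 0, 0, 0, 0, 0, 0], [-155, 0, 0, 0, 0, 0, 0], [-167, 0, 0, 0, 0, 0, 0], [-167, 0, 20, 0, 0, 0, 0], [-167, 0, 45, 0, 0, 0, 0], [-167, 0, 62, 0, 0, 0, 0], [-167, 0, 70, 0, 0, 0, 0], [-167, 0, 70, 0, 0, 0, 0], [-167, 0, 70, 0, 0, 0, 0]]}'
python3 -c "
from h import *
pc=np.load('pose.npz')['pc'];go([*pc[:2],74],pc[2])"
```

```text
time_s: 9.45
tcp_pos: [635.4, 165.4, 85.8]
eef_rot: [-0.003, 1.0, -0.0, -0.0]
contact_force: [0.2, -0.2, 0.6]
opening: 0.002
grasp_force: 0.0
t 9.45 q6 -1.36 delta [ 0.7  0.1 11.8] rot [-0. -0.  0.]
```

```bash
python3 -m crank '{"moves":[[0.5, 0, 4, 0, 0, 0, 0], [0.5, 0, 8, 0, 0, 0, 0], [0.5, 0, 11, 0, 0, 0, 0], [0.5, 0, 13, 0, 0, 0, 0], [0.5, 0, 13, 0, 0, 0, 0]]}'
python3 -m crank '{"moves":[[0, 0, 1, 0, 0, 0, 0], [0, 0, 2, 0, 0, 0, 0], [0, 0, 3, 0, 0, 0, 0], [0, 0, 4, 0, 0, 0, 0], [0, 0, 4, 0, 0, 0, 0], [0, 0, 4, 0, 0, 0, 0]]}'
```

```text
time_s: 9.87
tcp_pos: [633.8, 165.4, 72.8]
eef_rot: [-0.004, 1.0, -0.0, -0.0]
contact_force: [-0.6, -0.4, -0.0]
opening: 0.003
grasp_force: 0.0
time_s: 10.37
tcp_pos: [633.9, 165.4, 68.8]
eef_rot: [-0.004, 1.0, -0.0, -0.0]
contact_force: [0.6, 0.8, 0.2]
opening: -0.0
grasp_force: 0.0
```

```bash
python3 -m crank '{"moves":[[0, 0, 1, 0, 0, 0, 0], [0, 0, 2, 0, 0, 0, 0], [0, 0, 2, 0, 0, 0, 0], [0, 0, 2, 0, 0, 0, 0]]}'
python3 -m crank '{"moves":[[0, 0, 1, 0, 0, 0, 0], [0, 0, 2, 0, 0, 0, 0], [0, 0, 2, 0, 0, 0, 0], [0, 0, 2, 0, 0, 0, 0]]}'
python3 - <<'E'
from h import *
a=vision.snapshot("scene")[110:220,350:440,::-1]; b=vision.snapshot("top")[150:260,220:310,::-1]
f=lambda i,k:cv2.convertScaleAbs(cv2.resize(i,None,fx=k,fy=k,interpolation=3),alpha=1.5)
cv2.imwrite("pics/c4.png",np.hstack([f(a,5),f(b,3)[:550,:] if 0 else cv2.copyMakeBorder(f(b,3),0,220,0,0,cv2.BORDER_CONSTANT)]))
E
```

```text
time_s: 10.7
tcp_pos: [633.9, 165.4, 66.8]
eef_rot: [-0.004, 1.0, -0.0, -0.0]
contact_force: [-0.5, 0.1, 0.4]
opening: -0.003
grasp_force: 0.0
time_s: 11.03
tcp_pos: [633.9, 165.4, 64.8]
eef_rot: [-0.004, 1.0, -0.0, -0.0]
contact_force: [0.5, -0.0, -0.4]
opening: 0.004
grasp_force: 0.0
```

View pics/c4.png

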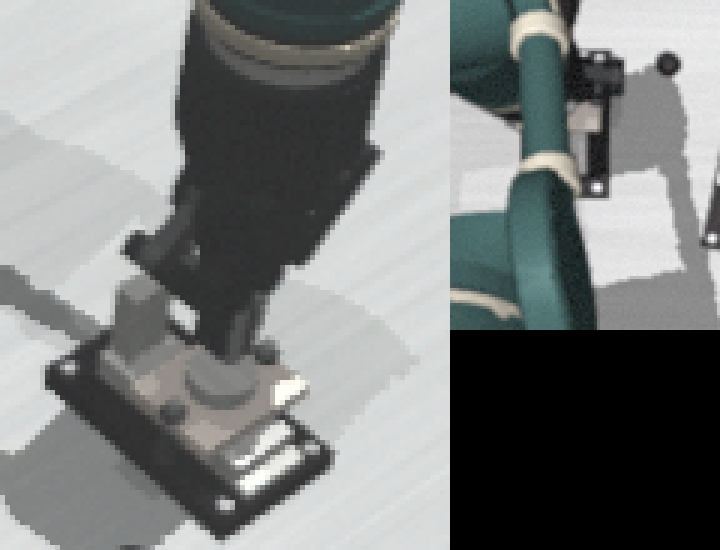

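The fingertips show at crop (238,362), near the boss top at about (222,372). I check the tip height by projection.

```bash
python3 - <<'E'
from h import *
o=get_obs();t=o["tcp_pos"];print(t,o["contact_force"])
for z in(43,46,50,52,56,60):
    print(z,((proj("scene",[[*t[:2],z],[t[0]+11,t[1],z],[t[0]-11,t[1],z],[t[0],t[1]+14,z],[t[0],t[1]-14,z]])-[350,110]+.5)*5).round().tolist())
E
```

```text
[634.02338833 165.41170602  64.94398852] [-0.49818454 -1.08802341  0.44629623]
43 [[220.0, 384.0], [237.0, 399.0], [203.0, 369.0], [242.0, 370.0], [197.0, 398.0]]
46 [[221.0, 379.0], [238.0, 394.0], [204.0, 365.0], [243.0, 365.0], [198.0, 394.0]]
50 [[222.0, 373.0], [239.0, 388.0], [205.0, 359.0], [245.0, 359.0], [199.0, 388.0]]
52 [[223.0, 370.0], [240.0, 385.0], [205.0, 356.0], [245.0, 356.0], [199.0, 385.0]]
56 [[224.0, 364.0], [241.0, 379.0], [207.0, 350.0], [247.0, 350.0], [201.0, 379.0]]
60 [[225.0, 358.0], [242.0, 373.0], [208.0, 344.0], [248.0, 344.0], [202.0, 372.0]]
```

```bash
python3 -m crank '{"moves":[[0, 0, 1, 0, 0, 0, 0], [0, 0, 2, 0, 0, 0, 0], [0, 0, 2, 0, 0, 0, 0]]}'
python3 -m crank '{"moves":[[0, 0, 1, 0, 0, 0, 0], [0, 0, 2, 0, 0, 0, 0], [0, 0, 2, 0, 0, 0, 0]]}'
python3 -c "
from h import *
o=get_obs();print(o['contact_force'],o['ft_torque'],o['joint_efforts'],o['q'])"
```

```text
time_s: 11.38
tcp_pos: [633.9, 165.4, 62.7]
eef_rot: [-0.004, 1.0, -0.0, -0.0]
contact_force: [0.0, 0.1, -0.1]
opening: -0.001
grasp_force: 0.0
time_s: 11.63
tcp_pos: [633.8, 165.4, 60.7]
eef_rot: [-0.004, 1.0, -0.0, -0.0]
contact_force: [0.7, -0.4, -0.3]
opening: -0.0
grasp_force: 0.0
[ 0.69772686 -0.3548475  -0.31108202] [-0.00051969  0.01715021 -0.00985757] [-5.24347939e-03 -5.26193261e+01 -3.20772171e+01 -3.41514096e-04
 -4.04788507e-02  1.68091397e-06] [ 2.17254288e-01  3.72395821e-01  1.79236174e+00 -2.37919632e-05
  9.77293189e-01 -1.36075098e+00]
```

```bash
python3 - <<'E'
from h import *
s=vision.snapshot("scene"); cv2.imwrite("pics/s5.png",s[:,:,::-1]); g=s.mean(2); t=get_obs()["tcp_pos"]
old=cv2.imread("pics/scene2.png").mean(2)
print("cols 376..418"); 
for r in range(166,206): print(r,"".join("%3d"%min(v,255) if 0 else "%4d"%v for v in g[r,376:418]))
for z in(39,45,52,60): print(z,proj("scene",[*t[:2],z]).round(1))
E
```

```text
cols 376..418
166   91  88  82  62  34  35  35  33  34  33  32  31  33  33  34  34  33  33  34  32  32  32  34  33  32  33  32  32  33  39  82 132 138 144 144 145 146 145 146 146 145 145
167   88  88  88  82  62  39  33  32  32  33  32  32  32  33  34  34  34  33  36  33  31  33  31  34  33  34  34  32  35  58 109 132 132 134 135 136 135 138 146 146 145 145
168   88  89  89  89  81  60  35  33  33  33  33  33  32  31  32  33  35  34  35  33  32  33  33  32  33  33  34  33  47  91 129 133 134 134 134 134 133 134 135 138 146 143
169   83  89  89  80  63  63  57  41  34  33  32  33  31  33  31  33  33  33  31  33  32  33  33  33  33  36  33  47  90 128 132 134 134 134 133 133 133 133 133 133 133 135
170   70  76  69  66  62  63  63  57  40  32  32  32  31  32  31  34  33  32  32  33  31  32  32  33  45  66  55  79 128 133 134 133 133 132 132 132 133 133 130 130 130 131
171   64  66  64  63  63  62  62  82 114  95  47  34  32  33  32  33  31  33  34  33  32  33  34  33  40  53  68 110 134 133 134 133 132 132 133 134 132 130 130 131 133 134
172   62  64  63  64  64  63  63  81 121 137 122
[... 5209 characters left out ...]
4  64  63  64  74 114 165 166 154  80  70  79 120 152 155 156 157 151 109  66  39  38  39  36  39  88 145
203   71  53  33  32  32  33  35  34  34  34  34  33  34  33  35  44  57  62  64  65  79 106 109  82  69 100 149 151 155 157 149 112  80  56  41  38  37  35  34  63 118 144
204   74  74  64  37  33  34  33  34  32  34  35  34  34  34  33  34  44  58  64  65  65  68  70  80 127 164 168 165 157 150 111  69  50  38  37  36  35  36  61 111 141 144
205   75  75  74  64  37  33  33  34  34  34  35  35  34  35  35  35  35  41  53  64  65  68 107 162 165 170 170 161 116  81  57  43  40  36  35  35  48  94 137 140 144 145
39 [[393.2 187.4]]
45 [[393.5 185.6]]
52 [[393.9 183.5]]
60 [[394.4 181.1]]
```

The projection puts the tips still about 10–16 mm above the boss (lowest finger corner at (394,183), boss ellipse still unpressed). So I keep descending and watch the force.

```bash
for i in 1; do :; done; python3 -m crank '{"moves":[[0, 0, 1, 0, 0, 0, 0], [0, 0, 2, 0, 0, 0, 0], [0, 0, 3, 0, 0, 0, 0], [0, 0, 3, 0, 0, 0, 0], [0, 0, 3, 0, 0, 0, 0]]}' | grep -E 'tcp|contact'
python3 -m crank '{"moves":[[0, 0, 1, 0, 0, 0, 0], [0, 0, 2, 0, 0, 0, 0], [0, 0, 3, 0, 0, 0, 0], [0, 0, 3, 0, 0, 0, 0], [0, 0, 3, 0, 0, 0, 0]]}' | grep -E 'tcp|contact'
python3 -c "
from h import *
pc=np.load('pose.npz')['pc'];go([*pc[:2],50],pc[2])
g=vision.snapshot('scene').mean(2)
for r in range(176,196): print(r,g[r,382:404].astype(int))"
```

```text
tcp_pos: [633.9, 165.4, 57.8]
contact_force: [-0.4, -0.4, 0.3]
tcp_pos: [633.9, 165.4, 54.8]
contact_force: [-1.0, 1.4, 0.8]
t 12.5167 q6 -1.36 delta [-0.8  0.1  4.8] rot [-0.    -0.     0.001]
176 [ 64  66  51  34  39  61  72  32  33  32  33  33  32  37  49  52  50  39
  48  80 130 133]
177 [ 67  83  88  61  34  34  39  32  33  33  32  33  33  38  49  54  50  39
  47  82 127 109]
178 [83 96 95 84 77 39 32 33 33 35 33 34 33 39 54 54 50 40 56 66 86 79]
179 [85 88 87 86 84 69 46 33 33 33 33 31 34 41 54 54 45 41 53 49 59 67]
180 [87 85 86 87 91 86 53 32 34 34 32 34 34 42 55 53 46 44 52 45 55 56]
181 [87 85 85 97 95 92 77 38 35 34 32 35 38 48 54 51 40 52 58 41 47 49]
182 [89 92 93 95 92 85 85 75 47 33 34 34 37 50 55 51 42 59 69 64 45 40]
183 [98 94 95 96 95 91 87 85 75 47 32 32 40 54 54 51 48 73 85 89 91 91]
184 [96 95 95 95 90 76 89 87 84 75 49 42 49 55 53 50 61 85 86 87 95 95]
185 [95 95 95 95 89 72 85 89 87 85 80 71 59 58 73 86 87 88 87 90 96 96]
186 [95 95 96 95 88 63 71 87 88 88 86 84 83 84 87 90 89 90 85 84 96 95]
187 [95 95 96 95 91 72 63 71 84 88 88 86 87 86 87 89 89 86 80 88 96 96]
188 [96 96 95 95 96 87 61 62 67 77 86 88 85 86 86 84 78 72 71 88 96 96]
189 [96 93 86 85 93 90 71 62 64 66 68 69 68 67 66 65 66 67 81 95 96 95]
190 [91 74 75 77 85 95 91 76 64 64 64 65 67 65 65 63 67 81 95 96 95 95]
191 [58 55 62 64 63 78 96 93 91 81 70 66 67 68 71 79 86 95 95 96 97 96]
192 [42 51 56 54 51 75 95 96 95 94 94 92 93 92 92 94 95 96 96 96 96 85]
193 [48 43 48 48 54 84 95 96 95 96 96 96 96 95 95 96 96 96 96 92 76 73]
194 [ 54  44  48  55  71  94  95  99 109 106  94  95  96  95  96  95  97  95
  81  70  71  79]
195 [ 47  57  65  74  94 100 109 110 110 109 105  96  95  95  96  96  92  75
  73  79  85 106]
```

```bash
python3 -m crank '{"moves":[[-0.5, 0, 1, 0, 0, 0, 0], [-0.5, 0, 2, 0, 0, 0, 0], [-0.5, 0, 3, 0, 0, 0, 0], [-0.5, 0, 3, 0, 0, 0, 0]]}' | grep -E 'tcp|contact'
python3 -m crank '{"moves":[[0, 0, 1, 0, 0, 0, 0], [0, 0, 2, 0, 0, 0, 0], [0, 0, 2, 0, 0, 0, 0], [0, 0, 2, 0, 0, 0, 0]]}' | grep -E 'tcp|contact'
python3 -m crank '{"moves":[[0, 0, 1, 0, 0, 0, 0], [0, 0, 2, 0, 0, 0, 0], [0, 0, 2, 0, 0, 0, 0], [0, 0, 2, 0, 0, 0, 0]]}' | grep -E 'tcp|contact'
```

```text
tcp_pos: [634.3, 165.4, 51.6]
contact_force: [0.5, 0.1, -0.4]
tcp_pos: [634.5, 165.5, 50.0]
contact_force: [-1.2, 0.3, 1.2]
tcp_pos: [634.6, 165.5, 48.3]
contact_force: [-1.2, -0.1, 1.8]
```

Contact at TCP z ≈ 49–50. Continuing the press.

```bash
python3 -m crank '{"moves":[[0, 0, 1, 0, 0, 0, 0], [0, 0, 2, 0, 0, 0, 0], [0, 0, 3, 0, 0, 0, 0], [0, 0, 3, 0, 0, 0, 0], [0, 0, 3, 0, 0, 0, 0]]}' | grep -E 'tcp|contact'
python3 -m crank '{"moves":[[0, 0, 1, 0, 0, 0, 0], [0, 0, 2, 0, 0, 0, 0], [0, 0, 2, 0, 0, 0, 0], [0, 0, 2, 0, 0, 0, 0]]}' | grep -E 'tcp|contact'
python3 -m crank '{"moves":[[0, 0, 1, 0, 0, 0, 0], [0, 0, 2, 0, 0, 0, 0], [0, 0, 2, 0, 0, 0, 0], [0, 0, 2, 0, 0, 0, 0]]}' | grep -E 'tcp|contact'
```

```text
tcp_pos: [634.6, 165.5, 45.1]
contact_force: [-1.7, -1.3, 4.9]
tcp_pos: [634.6, 165.5, 43.1]
contact_force: [-1.2, -0.6, 5.5]
tcp_pos: [634.7, 165.5, 42.7]
contact_force: [-5.3, -1.5, 12.9]
```

```bash
python3 -m crank '{"moves":[[0.3, 0, 0.8, 0, 0, 0, 0], [0.3, 0, 0.8, 0, 0, 0, 0], [0.3, 0, 0.8, 0, 0, 0, 0], [0.3, 0, 0.8, 0, 0, 0, 0]]}' | grep -E 'tcp|contact'
python3 - <<'E'
from h import *
s=vision.snapshot("scene")[110:230,340:440,::-1]
cv2.imwrite("pics/c6.png",cv2.convertScaleAbs(cv2.resize(s,None,fx=5,fy=5,interpolation=3),alpha=1.7))
print(get_obs()["contact_force"])
E
```

```text
tcp_pos: [634.7, 165.5, 42.7]
contact_force: [-6.0, -1.4, 16.3]
[-6.12982848 -1.40223774 16.25515414]
```

View pics/c6.png

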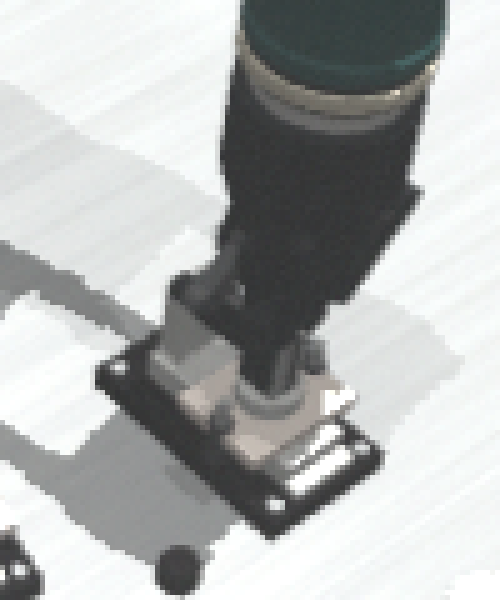

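The fingers stand on the boss at crop (265,395). The gripper body occludes the tab top in this view, at (190,290). I check numerically that the tile has dropped 7 mm.

```bash
python3 - <<'E'
from h import *
g=vision.snapshot("scene").mean(2); a=cv2.imread("pics/s5.png").astype(float).mean(2)
# vertical shift of tile/boss patch (below fingers) and of fixed base patch
for n,(r0,r1,c0,c1) in{"boss front/tile":(186,196,386,401),"tile left":(188,203,386,396),"base back":(200,214,392,408),"spacer side/base":(185,197,366,376)}.items():
    up=lambda i:cv2.resize(i.astype(np.float32),None,fx=5,fy=5,interpolation=cv2.INTER_CUBIC)
    t=up(a[r0:r1,c0:c1]); m=cv2.matchTemplate(up(g[r0-5:r1+6,c0-5:c1+6]),t,cv2.TM_CCOEFF_NORMED); _,v,_,l=cv2.minMaxLoc(m); print(n,"shift px",(l[0]-25)/5,(l[1]-25)/5,round(v,3))
pc=np.load('pose.npz')['pc']; print("expected 7mm", proj("scene",[*pc[:2],45])-proj("scene",[*pc[:2],52]))
o=get_obs(); print(o["time_s"],o["contact_force"],o["tcp_pos"])
E
```

```text
boss front/tile shift px -0.4 2.4 0.856
tile left shift px -0.4 2.0 0.961
base back shift px 0.0 0.0 0.982
spacer side/base shift px -0.4 -0.4 0.989
expected 7mm [[-0.4294704   2.11073588]]
15.0833 [-5.63080211 -1.50028202 16.31099276] [634.69500097 165.50279189  42.73381379]
```

The tile dropped 2.0–2.4 px, against 2.1 expected for 7 mm, and it is held with 16 N. Handing in.

```bash
python3 -m crank '{"moves":[[0, 0, 0, 0, 0, 0, 0], [0, 0, 0, 0, 0, 0, 0], [0, 0, 0, 0, 0, 0, 0], [0, 0, 0, 0, 0, 0, 0]]}' | grep -E 'time|contact'; python3 -c "
from station import env
print(env.hand_in())"
```

```text
time_s: 15.42
contact_force: [-5.9, -1.6, 15.8]
the job is handed in; nothing more can be done
None
```

The spacer is in the wide clamp (the leftmost of the three black ones), centred and square to within about 1 mm with its tip at the stop. Its tile is pressed down 7 mm onto the spacer and held at about 16 N; I handed the job in at 15.4 s, and no verdict came back.

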